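# Cover the block heater

## Robot

A 7-joint arm with a two-finger parallel gripper is mounted at the origin on a cart in front of the work surface, level with it; the furniture and walls round the work are solid. World frame = base frame: x ahead of the robot, y to its left, z up, the work surface at z = 0. Lengths are in m, angles in degrees, forces in N, time in s.
With the tool pointing down it reaches from about 0.425 to 0.875 m from the base axis. Payload 4.7 kg.
Tool frame: the origin (TCP) lies on the centre line of the jaws, within the pads' length; the fingertips stand 19 mm ahead of it and the grasp point (between the pads) is the TCP; z points along the fingers, y is the line along which they close (so a half turn about z gives the same grasp; the last joint's range is limited). The gripper opens to 87 mm and grips with 3 to 60 N. Pads are 19 mm wide; open, the fingers measure 117 mm over their backs; the gripper's body (75 mm by 190 mm) begins 51 mm behind the grasp point.
Start: joints at [69.62, 18.392, -4.016, 83.108, 1.295, 78.541, -3.26], TCP at [0.235, -0.606, 0.242] pointing down, gripper open.
Joint ranges: [-163.93, 163.93], [-17.29, 119.83], [-79.2, 71.16], [3.27, 140.29], [-89.18, 269.18], [5.43, 117.66], [-154.24, 154.24]. Speed limits (degrees/s): [147.25, 147.25, 180, 180, 180, 180, 180].

## Interface

Orientations are given as [roll, pitch, yaw] about the fixed x, y, z axes, in that order (R = Rz(yaw) Ry(pitch) Rx(roll)).
In Python, from cell import env, imaging gives the robot as it stands.
- The arm moves only by the shell command python3 -m crank 'ROWS' [OPENING] [FORCE]. ROWS is JSON, a list of rows, each an object of numbers: "x", "y", "z": the shift along the tool's x, y, z in m; "turn": the turn about the tool's z in rad. In form: [{"x": .., "y": .., "z": .., "turn": ..}, ...]. A call has 1 to 12 rows; each row is the pose to reach, as a shift and turn from the pose commanded when the call began, along the tool's axes at that moment; what a row does not reach only later rows make up. A row lasts 1/8 s, in which the tool goes at most 62.5 mm and 10.7 degrees, less where a joint would pass 70% of its speed; a pose out of reach is approached as far as the arm can. A call with a gripper value outside its range is refused whole. OPENING is the finger opening in m, from 0 to 0.087, set as the call begins (- or left out, the last holds). The fingers move at their own pace and stop on an object; FORCE is the grip in N (left out, the last holds). Time passes only in rows, so rows that repeat a pose let the fingers close. It gives the time, the measured TCP pose, the force, the opening and the grip force at its end, in the units of the state.
- env.get_obs(): the state, without advancing time (a new reading comes with each control period).
- imaging.read_camera(name): name is "scene" or "side" or "wrist"; returns the picture (420x560x3 uint8, red, green, blue); there is no depth.
- imaging.get_calibration(name): a dict with "camera_matrix" (3x3 intrinsics, pixels), "position" and "attitude" of the camera in the world. Camera axes: x right, y up, looking along -z (the intrinsics and any distortion apply to the point x, -y, -z); pixel columns grow to the right and rows downward; lengths in m; the calibration is good to about 2 mm. The wrist camera is an equidistant fisheye: a pixel r from the principal point sees the ray r / f radians off the axis. A picture is of the moment at which its call begins: read the wrist's pose just before it. get_calibration takes no time and is no camera call; for the wrist camera it gives the pose at the moment of the call.
- env.sign_off(): hands the job in; it is judged then, once.
The state is a dict: "time_s": time; "qpos": joint angles; "joint_velocities": joint speeds; "effort": joint torques, N m; "tool_pos": TCP position; "tool_rot": TCP orientation; "force": force on the tool from outside, world axes, zero at the start; "wrist_torque": the same for the moment, N m; "grip_width": finger opening in m; "grasp_force": force on a finger pad.
Only numpy, scipy, OpenCV 4.12 (cv2) and the standard library are available. Lean on these libraries where they do the work, as an engineer would, in place of code of your own. Each camera call takes 0.05 s, during which the arm holds its last target. There are 200 camera calls.

## Task

Put the longer of the two aluminium cover plates on the block heater: pick it up by its grip, line its two holes up with the heater's two upright dowel pins and lower it, without dropping it, until it lies flat on the heater's block with a pin up through each hole. Let go of it there, and leave the shorter cover plate where it is.

Things in the scene. Friction and masses are not known exactly. Their poses are not given: they have to be found in the camera images.
- cover: Longer cover plate, to be fitted; loose, 0.2-0.4 kg. Aluminium, 84 (x) by 160 (y) by 10 mm thick, two 26 mm through holes at y = -50 and +50 mm. Black central grip bar, 16 mm thick (x), 60 long (y), 22 to 46 mm above the underside: pinch it across x, 36 mm up. Origin: centre of underside, z up. Lies flat on the bench left or right of the heater. Fits either way round (half turn).
- short_cover: Shorter cover plate, for another heater; loose, leave alone. Same make and grip, 84 (x) by 112 (y) by 10 mm, holes only 70 mm apart, grip bar 40 mm long and 46 mm high. Origin: centre of the underside. Lies flat on the bench on the other side of the heater.
- heater: Block heater, fixed: white housing 120 (x) by 180 (y) mm, aluminium block 84 by 160 mm on top, its top face 62 mm above the bench; two steel dowel pins, 10 mm thick, round-nosed, stand 24 mm out of that face at x = 0, y = -50 and +50 mm. Origin: centre of underside, at bench height; front with knob faces -x. The seated cover's origin is 62 mm above it, their y axes parallel.

How it is judged (in metres and radians):
At the end, for the whole second after the job is handed in: The longer cover lies at rest flat on the heater's block (within 4 mm of seated height, tilt under 3 degrees), centred within 12 mm and parallel to it within 11 degrees, so that both pins stand in its holes; the robot has let go (z of cover in the frame of heater between 0.059 and 0.066 m and horizontal distance between cover and heater below 0.012 m and angle between the y axis of cover and the y axis of heater, either way round below 0.2 rad and angle between cover's own z axis and vertical below 0.05 rad and linear speed of cover below 0.02 m/s); the robot touches nothing.
It fails at once if The short cover is moved more than 30 mm (distance of short_cover from where it was at the start of the episode above 0.03 m).
It fails at once if The longer cover is dropped onto the heater: out of the fingers while over the heater and above the pin tips (z of cover in the frame of heater above 0.095 m and horizontal distance between cover and heater below 0.08 m and contact force between the fingers and cover below 0.01 N).
It also fails if it takes over 40 s, if anything falls off the work surface, if the arm or the gripper's body presses on something with over 40 N, if the wrist force passes 120 N, or if a joint passes its speed limit or range.

## Working session

There is one attempt and no reset: what is moved stays moved. The work goes in short steps, Python scripts to look and compute and a shell command to move; the robot and the scene stay as the last step left them, time stands still between calls to the robot, and variables do not carry over. Pictures are saved under pics/ and viewed, at most 10 in all, crops included, and the job is handed in when it is done.

```bash
mkdir -p pics; python3 - <<'E'
from cell import env, imaging
import cv2,json
o=env.get_obs();print(o)
for n in("scene","side"):
    c=imaging.get_calibration(n);print(n,c)
    cv2.imwrite(f"pics/{n}0.png",imaging.read_camera(n)[:,:,::-1])
E
```

```text
{'time_s': 0.0, 'qpos': array([69.61929026, 18.43970461, -4.01390313, 83.17612019,  1.29423991,
       78.54350736, -3.26021301]), 'joint_velocities': array([ 0.04378751,  0.01715296,  0.11900896,  0.02713946,  0.14681422,
       -0.07239161,  0.02759267]), 'effort': array([-1.78070845e-04, -4.91276908e+01, -4.03370289e-01, -3.12523413e+01,
       -6.38523046e-02,  4.38375771e-02,  1.84514747e-04]), 'tool_pos': array([ 0.23467918, -0.60557265,  0.24044331]), 'tool_rot': array([-1.79885868e+02,  5.74460159e-03,  2.11885821e+01]), 'force': array([-0.67532898,  0.17026917, -0.69059137]), 'wrist_torque': array([ 0.00707133, -0.04840297, -0.03648464]), 'grasp_force': 0.0, 'grip_width': 0.0870487904899876}
scene {'camera_matrix': array([[495.76529642,   0.        , 280.22761371],
       [  0.        , 495.76529642, 213.28085333],
       [  0.        ,   0.        ,   1.        ]]), 'position': array([-0.23564666,  0.50963161,  0.71073199]), 'attitude': array([  53.95257855,   -1.13910097, -123.9745318 ])}
side {'camera_matrix': array([[522.70073977,   0.        , 282.91974237],
       [  0.        , 522.70073977, 208.864063  ],
       [  0.        ,   0.        ,   1.        ]]), 'position': array([0.40618423, 1.27424501, 0.62031644]), 'attitude': array([  65.12184992,   -1.51363687, -174.93767811])}
```

View pics/scene0.png

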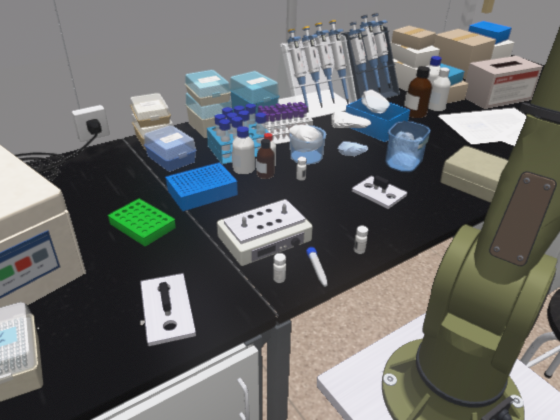

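View pics/side0.png

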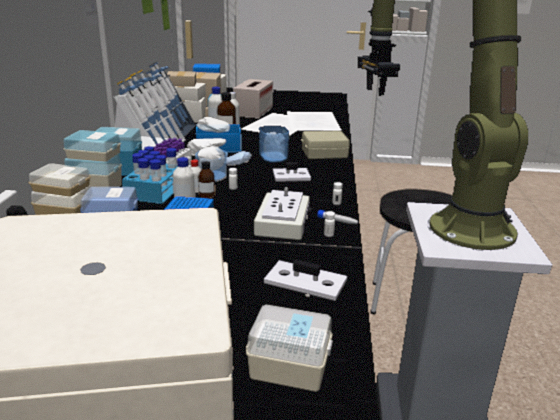

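```bash
python3 - <<'E'
import cv2,numpy as np
a=cv2.imread("pics/scene0.png");b=cv2.imread("pics/side0.png")
f=lambda i,x,y,w,h:cv2.resize(i[y:y+h,x:x+w],(400,300),interpolation=cv2.INTER_CUBIC)
cv2.imwrite("pics/c1.png",np.vstack([np.hstack([f(a,116,265,100,75+5),f(a,212,190,104,78)]),np.hstack([f(b,256,246,100,75),f(b,240,175,88,66)])]))
E
```

```text
(no output)
```

View pics/c1.png

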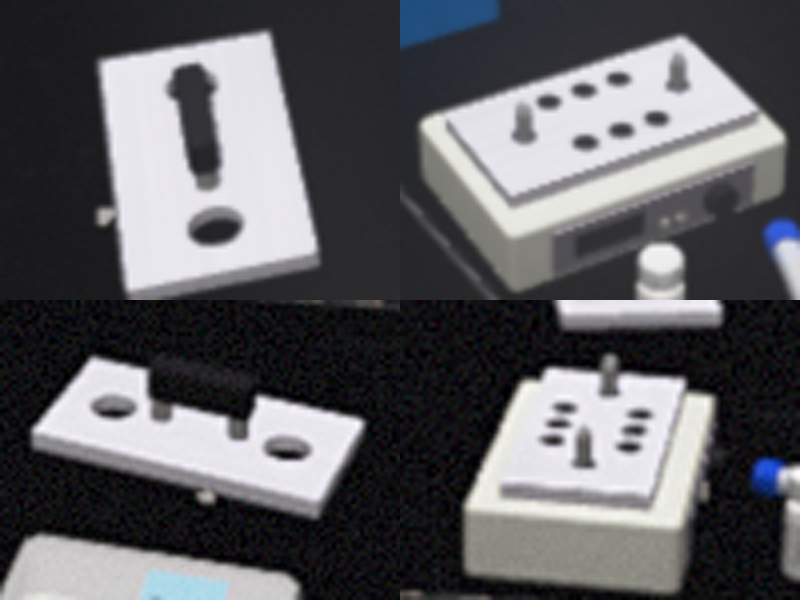

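```bash
cat > h.py <<'E'
import numpy as np, cv2
from scipy.spatial.transform import Rotation as R
from cell import env, imaging
def ray(n,px):
    c=imaging.get_calibration(n);p=np.atleast_2d(np.array(px,float))
    K=c["camera_matrix"];d=np.c_[(p[:,0]-K[0,2])/K[0,0],(p[:,1]-K[1,2])/K[1,1]]
    if n=="wrist":
        r=np.linalg.norm(d,axis=1);v=np.c_[d*(np.sin(r)/r)[:,None],np.cos(r)]
    else: v=np.c_[d,np.ones(len(d))]
    v=v*[1,-1,-1]
    return np.array(c["position"]),R.from_euler("xyz",c["attitude"],degrees=True).apply(v)
def plane(n,px,z):
    o,v=ray(n,px);return o+v*((z-o[2])/v[:,2])[:,None]
def tri(n1,p1,n2,p2):
    o1,v1=ray(n1,p1);o2,v2=ray(n2,p2);out=[]
    for a,b in zip(v1,v2):
        a=a/np.linalg.norm(a);b=b/np.linalg.norm(b)
        s=np.linalg.lstsq(np.c_[a,-b],o2-o1,rcond=None)[0];P,Q=o1+s[0]*a,o2+s[1]*b
        out.append([*((P+Q)/2),np.linalg.norm(P-Q)])
    return np.array(out)
E
python3 - <<'E'
from h import *
np.set_printoptions(precision=4,suppress=True)
A=lambda p,o,s:np.array(p)*s+o
cs=A([(100,60),(270,32),(318,252),(127,290),(216,225)],(116,265),(.25,80/300))
cd=A([(95,57),(365,125),(320,205),(33,132),(114,106),(287,147)],(256,246),.25)
hs=A([(45,122),(285,37),(360,112),(113,195),(121,104),(279,54),(122,138),(279,88)],(212,190),.26)
hd=A([(145,70),(288,78),(252,195),(103,190),(184,130),(210,57),(184,163),(210,92)],(240,175),.22)
z=np.array([.062]*4+[.086]*2+[.062]*2)
print("cover scene",plane("scene",cs,.01),plane("scene",cs[:4],.01).mean(0));print("cover side",plane("side",cd,.01),plane("side",cd[:4],.01).mean(0))
print("heat scene",plane("scene",hs,z),plane("scene",hs[:4],.062).mean(0));print("heat side",plane("side",hd,z),plane("side",hd[:4],.062).mean(0))
print(tri("scene",hs[4:],"side",hd[[4,5,6,7]]))
E
```

```text
cover scene [[0.5135 0.325  0.01  ]
 [0.4875 0.2443 0.01  ]
 [0.3354 0.2919 0.01  ]
 [0.3604 0.3721 0.01  ]
 [0.3758 0.3233 0.01  ]] [0.4242 0.3083 0.01  ]
cover side [[0.4888 0.2411 0.01  ]
 [0.3361 0.2938 0.01  ]
 [0.3608 0.3734 0.01  ]
 [0.5145 0.3242 0.01  ]
 [0.4735 0.2923 0.01  ]
 [0.3782 0.3213 0.01  ]] [0.425  0.3081 0.01  ]
heat scene [[ 0.5364  0.1215  0.062 ]
 [ 0.5337 -0.0407  0.062 ]
 [ 0.4486 -0.0341  0.062 ]
 [ 0.4598  0.1221  0.062 ]
 [ 0.4999  0.0928  0.086 ]
 [ 0.4929 -0.0078  0.086 ]
 [ 0.5004  0.0925  0.062 ]
 [ 0.4926 -0.0082  0.062 ]] [0.4946 0.0422 0.062 ]
heat side [[ 0.5384 -0.0424  0.062 ]
 [ 0.4519 -0.0431  0.062 ]
 [ 0.4627  0.1212  0.062 ]
 [ 0.543   0.1265  0.062 ]
 [ 0.5026  0.0948  0.086 ]
 [ 0.4971 -0.011   0.086 ]
 [ 0.5028  0.086   0.062 ]
 [ 0.4967 -0.0149  0.062 ]] [0.499  0.0406 0.062 ]
[[ 0.5027  0.0912  0.084   0.0007]
 [ 0.4963 -0.0101  0.085   0.003 ]
 [ 0.5015  0.0918  0.0631  0.0034]
 [ 0.4954 -0.0101  0.0621  0.0041]]
```

```bash
cat >> h.py <<'E'
def go(*w):
    o=env.get_obs();Rm=R.from_euler("xyz",o["tool_rot"],degrees=True)
    print("t",round(o["time_s"],2),"pos",o["tool_pos"].round(4),"rot",o["tool_rot"].round(2),"q",o["qpos"].round(1))
    for x,y,z,yaw in w:
        d=Rm.inv().apply(np.array([x,y,z])-o["tool_pos"]);print(d.round(4),"turn",round(-np.radians((yaw-o["tool_rot"][2]+180)%360-180),3))
E
python3 - <<'E'
from h import *
np.set_printoptions(precision=3,suppress=True)
print(tri("scene",[(30,308),(40,345),(72,195)],"side",[(255,308),(333,318),(218,210)]))
go((.4,-.4,.32,21.2),(.5,-.15,.32,70),(.5,.1,.32,110))
E
```

```text
[[0.503 0.521 0.067 0.017]
 [0.376 0.532 0.082 0.015]
 [0.595 0.396 0.2   0.004]]
t 0.1 pos [ 0.235 -0.606  0.241] rot [-179.9     0.     21.19] q [69.6 18.4 -4.  83.2  1.3 78.5 -3.3]
[ 0.228 -0.132 -0.079] turn -0.0
[ 0.412 -0.329 -0.079] turn -0.852
[ 0.502 -0.562 -0.079] turn -1.55
```

```bash
python3 -m crank '[{"x":0.046,"y":-0.026,"z":-0.016},{"x":0.092,"y":-0.053,"z":-0.032},{"x":0.137,"y":-0.079,"z":-0.048},{"x":0.183,"y":-0.106,"z":-0.064},{"x":0.228,"y":-0.132,"z":-0.079,"turn":-0.1},{"x":0.265,"y":-0.171,"z":-0.079,"turn":-0.25},{"x":0.302,"y":-0.21,"z":-0.079,"turn":-0.4},{"x":0.338,"y":-0.25,"z":-0.079,"turn":-0.55},{"x":0.375,"y":-0.29,"z":-0.079,"turn":-0.7},{"x":0.412,"y":-0.329,"z":-0.079,"turn":-0.85},{"x":0.412,"y":-0.329,"z":-0.079,"turn":-0.85}]'; python3 - <<'E'
from h import *
go((.5,.1,.25,125),(.4255,.308,.25,162.7))
E
```

```text
t 0.1 pos [ 0.2347 -0.6056  0.2406] rot [-179.9     0.     21.19] q [69.6 18.4 -4.  83.2  1.3 78.5 -3.3]
[ 0.5024 -0.5621 -0.0085] turn -1.812
[ 0.5081 -0.783  -0.0081] turn -2.47invalid input
```

```bash
python3 -m crank '[{"x":0.046,"y":-0.026,"z":-0.016,"turn":0},{"x":0.092,"y":-0.053,"z":-0.032,"turn":0},{"x":0.137,"y":-0.079,"z":-0.048,"turn":0},{"x":0.183,"y":-0.106,"z":-0.064,"turn":0},{"x":0.228,"y":-0.132,"z":-0.079,"turn":-0.1},{"x":0.265,"y":-0.171,"z":-0.079,"turn":-0.25},{"x":0.302,"y":-0.21,"z":-0.079,"turn":-0.4},{"x":0.338,"y":-0.25,"z":-0.079,"turn":-0.55},{"x":0.375,"y":-0.29,"z":-0.079,"turn":-0.7},{"x":0.412,"y":-0.329,"z":-0.079,"turn":-0.85},{"x":0.412,"y":-0.329,"z":-0.079,"turn":-0.85}]'; python3 - <<'E'
from h import *
go((.5,.1,.25,125),(.4255,.308,.25,162.7))
E
```

```text
time_s: 1.48
tool_pos: [0.5015, -0.1446, 0.3205]
tool_rot: [-180.0, -0.1, 70.5]
force: [-0.8, -0.6, -0.9]
grip_width: 0.0869
grasp_force: 0.0
t 1.48 pos [ 0.5015 -0.1446  0.3205] rot [-1.7999e+02 -1.0000e-01  7.0470e+01] q [ 40.8   2.4 -28.3  93.1   1.   84.8  -7.1]
[ 0.2299 -0.0832  0.0709] turn -0.952
[ 0.401  -0.2229  0.0713] turn -1.61
```

```bash
python3 -m crank '[{"x":0.046,"y":-0.017,"z":0.014,"turn":-0.17},{"x":0.092,"y":-0.033,"z":0.028,"turn":-0.34},{"x":0.138,"y":-0.05,"z":0.042,"turn":-0.51},{"x":0.184,"y":-0.067,"z":0.056,"turn":-0.68},{"x":0.23,"y":-0.083,"z":0.071,"turn":-0.85},{"x":0.273,"y":-0.118,"z":0.071,"turn":-1.02},{"x":0.316,"y":-0.153,"z":0.071,"turn":-1.19},{"x":0.358,"y":-0.188,"z":0.071,"turn":-1.36},{"x":0.401,"y":-0.223,"z":0.071,"turn":-1.5},{"x":0.401,"y":-0.223,"z":0.071,"turn":-1.61},{"x":0.401,"y":-0.223,"z":0.071,"turn":-1.61},{"x":0.401,"y":-0.223,"z":0.071,"turn":-1.61}]'; python3 - <<'E'
from h import *
print(imaging.get_calibration("wrist"))
cv2.imwrite("pics/w1.png",imaging.read_camera("wrist")[:,:,::-1])
go((.4255,.308,.10,162.7),(.4255,.308,.036,162.7))
E
```

```text
time_s: 2.98
tool_pos: [0.4294, 0.3013, 0.2492]
tool_rot: [-179.9, 0.0, 161.9]
force: [0.2, -0.1, -0.6]
grip_width: 0.0868
grasp_force: 0.0
{'camera_matrix': array([[325.1922621 ,   0.        , 281.20763083],
       [  0.        , 325.1922621 , 208.64611278],
       [  0.        ,   0.        ,   1.        ]]), 'position': array([0.36329974, 0.3231537 , 0.39235197]), 'attitude': array([-1.46523057e+01,  4.34135469e-02,  7.18959508e+01])}
t 3.02 pos [0.4294 0.3014 0.2493] rot [-179.96    0.    161.89] q [ 13.8   7.4 -55.4  98.6   6.2  77.3  29.2]
[0.0057 0.0051 0.1493] turn -0.014
[0.0057 0.0052 0.2133] turn -0.014
```

View pics/w1.png

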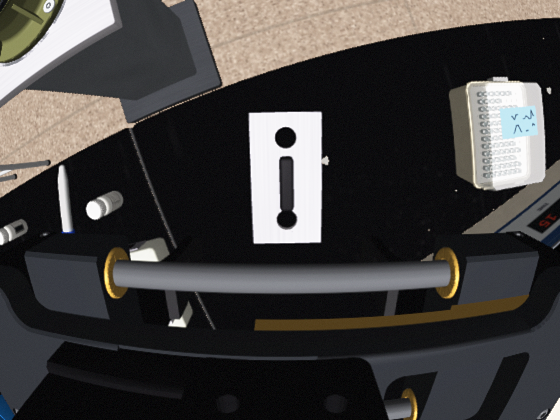

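```bash
python3 - <<'E'
from h import *
i=cv2.imread("pics/w1.png");m=(i.min(2)>140).astype(np.uint8);m[:,:235]=0;m[:,335:]=0;m[:100]=0;m[250:]=0
m=cv2.morphologyEx(m,cv2.MORPH_OPEN,np.ones((5,5)))
c,h=cv2.findContours(m,cv2.RETR_EXTERNAL,2);c=max(c,key=cv2.contourArea)
b=cv2.boxPoints(cv2.minAreaRect(c));P=plane("wrist",b,.01);print(P.round(4),P.mean(0))
H=plane("wrist",[(285,137),(287,218)],.01);print(H.round(4),H.mean(0),np.degrees(np.arctan2(*(H[1]-H[0])[[1,0]])))
G=plane("wrist",[(287,157),(287,209)],.046);print(G.round(4),G.mean(0))
E
```

```text
[[0.3361 0.2924 0.01  ]
 [0.362  0.3722 0.01  ]
 [0.5164 0.3258 0.01  ]
 [0.4882 0.2395 0.01  ]] [0.42567323 0.30745276 0.01      ]
[[0.3774 0.323  0.01  ]
 [0.4717 0.295  0.01  ]] [0.42458324 0.30899669 0.01      ] -16.524176368800127
[[0.3971 0.3184 0.046 ]
 [0.4517 0.3008 0.046 ]] [0.42440229 0.30962067 0.046     ]
```

```bash
python3 -m crank '[{"x":0,"y":0,"z":0.04,"turn":0},{"x":0,"y":0,"z":0.08,"turn":0},{"x":0,"y":0,"z":0.12,"turn":0},{"x":0,"y":0,"z":0.15,"turn":0},{"x":0,"y":0,"z":0.15,"turn":0},{"x":0,"y":0,"z":0.15,"turn":0}]'; python3 - <<'E'
from h import *
go((.4255,.308,.036,163))
E
```

```text
time_s: 3.78
tool_pos: [0.4295, 0.303, 0.1007]
tool_rot: [179.9, 0.1, 162.1]
force: [-0.9, 0.8, -0.2]
grip_width: 0.0868
grasp_force: 0.0
t 3.77 pos [0.4295 0.303  0.1007] rot [1.7994e+02 6.0000e-02 1.6206e+02] q [  9.   17.1 -53.  108.8  15.5  61.6  21.7]
[0.0054 0.0035 0.0647] turn -0.016
```

```bash
python3 -m crank '[{"x":0.0055,"y":0.0035,"z":0.0,"turn":-0.016},{"x":0.0055,"y":0.0035,"z":0.02,"turn":-0.016},{"x":0.0055,"y":0.0035,"z":0.04,"turn":-0.016},{"x":0.0055,"y":0.0035,"z":0.055,"turn":-0.016},{"x":0.0055,"y":0.0035,"z":0.065,"turn":-0.016},{"x":0.0055,"y":0.0035,"z":0.065,"turn":-0.016},{"x":0.0055,"y":0.0035,"z":0.065,"turn":-0.016}]'; python3 - <<'E'
from h import *
go((.4255,.308,.036,163))
cv2.imwrite("pics/s1.png",imaging.read_camera("side")[200:330,220:420,::-1])
E
```

```text
time_s: 4.65
tool_pos: [0.4247, 0.3082, 0.0348]
tool_rot: [180.0, 0.0, 163.1]
force: [1.1, 0.2, 0.2]
grip_width: 0.087
grasp_force: 0.0
t 4.65 pos [0.4247 0.3082 0.0348] rot [1.7997e+02 2.0000e-02 1.6306e+02] q [  5.   22.8 -50.3 111.8  21.3  55.1  17.5]
[-0.0008  0.0001 -0.0012] turn 0.001
```

View pics/s1.png

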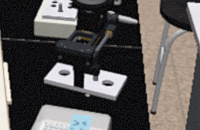

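The fingers straddle the black grip bar, with the plate still flat under the gripper (crop centre about (85,75)). Next I close and lift a little.

```bash
python3 -m crank '[{"x":0,"y":0,"z":-0.001,"turn":0},{"x":0,"y":0,"z":-0.001,"turn":0},{"x":0,"y":0,"z":-0.001,"turn":0},{"x":0,"y":0,"z":-0.001,"turn":0},{"x":0,"y":0,"z":-0.001,"turn":0},{"x":0,"y":0,"z":-0.001,"turn":0},{"x":0,"y":0,"z":-0.001,"turn":0},{"x":0,"y":0,"z":-0.001,"turn":0}]' 0 45; python3 -m crank '[{"x":0,"y":0,"z":-0.02,"turn":0},{"x":0,"y":0,"z":-0.05,"turn":0},{"x":0,"y":0,"z":-0.09,"turn":0},{"x":0,"y":0,"z":-0.13,"turn":0},{"x":0,"y":0,"z":-0.15,"turn":0},{"x":0,"y":0,"z":-0.15,"turn":0},{"x":0,"y":0,"z":-0.15,"turn":0}]'; python3 - <<'E'
from h import *
go((.4985,.0405,.185,86.4))
E
```

```text
time_s: 5.7
tool_pos: [0.4244, 0.308, 0.0355]
tool_rot: [180.0, -0.0, 163.1]
force: [-0.4, 0.0, -0.2]
grip_width: 0.0154
grasp_force: 45.0
time_s: 6.58
tool_pos: [0.4237, 0.307, 0.184]
tool_rot: [-179.9, -0.1, 163.0]
force: [0.4, 0.6, -3.7]
grip_width: 0.0156
grasp_force: 45.0
t 6.58 pos [0.4237 0.307  0.184 ] rot [-1.7988e+02 -1.0000e-01  1.6304e+02] q [ 12.4  11.  -56.  103.8   9.7  70.4  26.6]
[-0.1493 -0.2331 -0.0007] turn 1.338
```

```bash
python3 -m crank '[{"x":-0.017,"y":-0.026,"z":0,"turn":0.134},{"x":-0.034,"y":-0.052,"z":0,"turn":0.268},{"x":-0.05,"y":-0.078,"z":0,"turn":0.402},{"x":-0.067,"y":-0.104,"z":0,"turn":0.536},{"x":-0.083,"y":-0.13,"z":0,"turn":0.67},{"x":-0.1,"y":-0.155,"z":0,"turn":0.804},{"x":-0.116,"y":-0.181,"z":0,"turn":0.938},{"x":-0.133,"y":-0.207,"z":0,"turn":1.072},{"x":-0.149,"y":-0.233,"z":0,"turn":1.206},{"x":-0.149,"y":-0.233,"z":0,"turn":1.338},{"x":-0.149,"y":-0.233,"z":0,"turn":1.338},{"x":-0.149,"y":-0.233,"z":0,"turn":1.338}]'; python3 - <<'E'
from h import *
a=imaging.read_camera("scene");b=imaging.read_camera("side");w=imaging.read_camera("wrist")
f=lambda i,x,y:cv2.resize(i[y:y+120,x:x+160],(400,300),interpolation=cv2.INTER_CUBIC)
cv2.imwrite("pics/c2.png",np.vstack([np.hstack([f(a,185,140),f(b,205,120)]),np.hstack([cv2.resize(w,(400,300)),f(w,200,100)])])[:,:,::-1])
go((.4985,.0405,.13,86.4))
E
```

```text
time_s: 8.07
tool_pos: [0.4983, 0.0421, 0.1845]
tool_rot: [-179.9, -0.0, 86.6]
force: [0.5, 0.0, -2.7]
grip_width: 0.0156
grasp_force: 45.0
t 8.22 pos [0.4988 0.042  0.1852] rot [-179.97    0.     86.51] q [ 29.5   4.5 -38.7 107.1   3.   69.4 -13.6]
[-0.0015 -0.0002  0.0552] turn 0.002
```

View pics/c2.png

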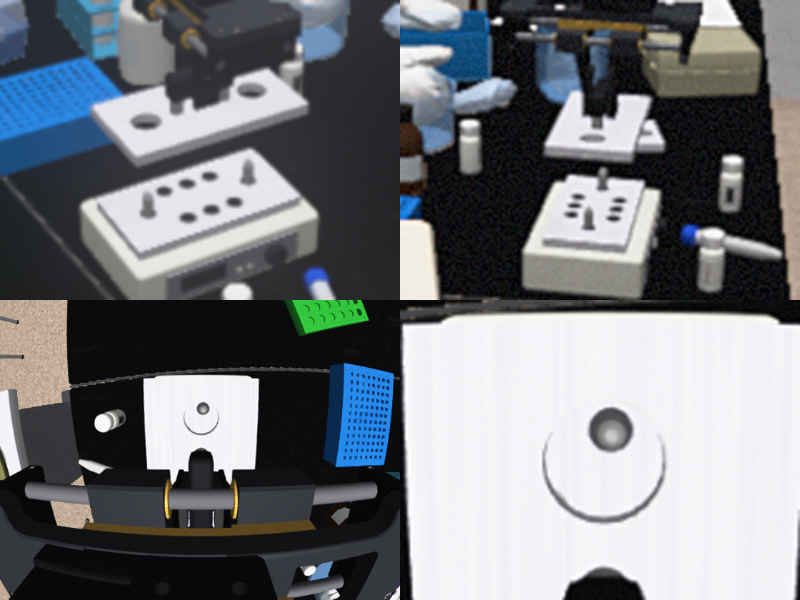

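```bash
python3 - <<'E'
from h import *
A=lambda p,o,s:np.array(p)*s+o
print("hole w",plane("wrist",[(281.6,164)],.160).round(4),"pin",plane("wrist",[(284.4,152),(286,160)],.086).round(4))
print("holes scene",plane("scene",A([(146,121),(251,90)],(185,140),.4),.160).round(4))
print("hole side",plane("side",A([(192,138)],(205,120),.4),.160).round(4))
print("pins scene",plane("scene",A([(148,193),(248,157)],(185,140),.4),.086).round(4))
print("pins side",plane("side",A([(188,208),(203,168)],(205,120),.4),.086).round(4))
E
```

```text
hole w [[0.5013 0.091  0.16  ]] pin [[0.5034 0.0911 0.086 ]
 [0.5043 0.0851 0.086 ]]
holes scene [[ 0.4967  0.0927  0.16  ]
 [ 0.4907 -0.0062  0.16  ]]
hole side [[0.5016 0.0906 0.16  ]]
pins scene [[ 0.4986  0.0917  0.086 ]
 [ 0.4973 -0.0098  0.086 ]]
pins side [[ 0.5035  0.0925  0.086 ]
 [ 0.4973 -0.0134  0.086 ]]
```

```bash
python3 -m crank '[{"x":-0.001,"y":0.0025,"z":0.015,"turn":0},{"x":-0.001,"y":0.0025,"z":0.035,"turn":0},{"x":-0.001,"y":0.0025,"z":0.05,"turn":0},{"x":-0.001,"y":0.0025,"z":0.055,"turn":0},{"x":-0.001,"y":0.0025,"z":0.055,"turn":0},{"x":-0.001,"y":0.0025,"z":0.055,"turn":0}]'; python3 - <<'E'
from h import *
a=imaging.read_camera("scene");b=imaging.read_camera("side");w=imaging.read_camera("wrist")
f=lambda i,x,y:cv2.resize(i[y:y+90,x:x+120],(400,300),interpolation=cv2.INTER_CUBIC)
cv2.imwrite("pics/c3.png",np.vstack([np.hstack([f(a,205,170),f(b,225,150)]),np.hstack([f(w,220,130),f(w,160,100)])])[:,:,::-1])
go((.5015,.041,.1,86.4))
E
```

```text
time_s: 8.98
tool_pos: [0.502, 0.0404, 0.1311]
tool_rot: [179.9, 0.0, 86.4]
force: [0.1, -0.8, -2.5]
grip_width: 0.0158
grasp_force: 45.0
t 9.12 pos [0.502  0.0404 0.1311] rot [1.7993e+02 1.0000e-02 8.6390e+01] q [ 28.6   8.3 -38.6 110.3   5.8  63.2 -15.9]
[ 0.0006 -0.0005  0.0311] turn -0.0
```

View pics/c3.png

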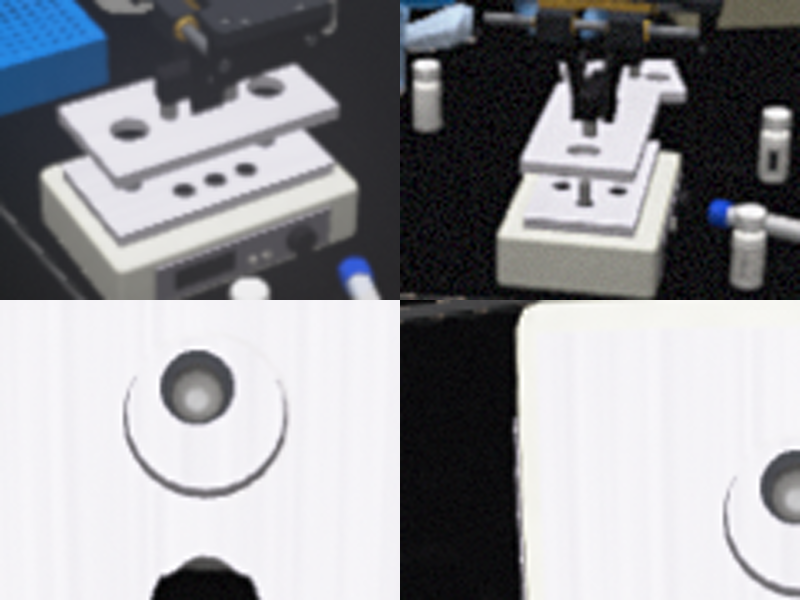

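```bash
python3 - <<'E'
from h import *
A=lambda p,o,s:np.array(p)*s+o
print("hole w",plane("wrist",A([(205,115)],(220,130),.3),.106).round(4),"pin",plane("wrist",A([(198,97)],(220,130),.3),.085).round(4))
print("holes scene",plane("scene",A([(130,129),(266,87)],(205,170),.3),.106).round(4))
print("hole side",plane("side",A([(183,150)],(225,150),.3),.106).round(4))
E
```

```text
hole w [[0.5045 0.0891 0.106 ]] pin [[0.5034 0.0899 0.085 ]]
holes scene [[ 0.501   0.0902  0.106 ]
 [ 0.4942 -0.0087  0.106 ]]
hole side [[0.5052 0.0875 0.106 ]]
```

```bash
python3 -m crank '[{"x":0.001,"y":-0.001,"z":0.0,"turn":0},{"x":0.001,"y":-0.001,"z":0.008,"turn":0},{"x":0.001,"y":-0.001,"z":0.014,"turn":0},{"x":0.001,"y":-0.001,"z":0.02,"turn":0},{"x":0.001,"y":-0.001,"z":0.025,"turn":0},{"x":0.001,"y":-0.001,"z":0.029,"turn":0},{"x":0.001,"y":-0.001,"z":0.031,"turn":0},{"x":0.001,"y":-0.001,"z":0.031,"turn":0},{"x":0.001,"y":-0.001,"z":0.031,"turn":0}]'
```

```text
time_s: 10.25
tool_pos: [0.5007, 0.0414, 0.0997]
tool_rot: [180.0, 0.0, 86.4]
force: [-0.3, -0.6, -3.2]
grip_width: 0.0161
grasp_force: 45.0
```

```bash
python3 -m crank '[{"x":0,"y":0,"z":0.001,"turn":0},{"x":0,"y":0,"z":0.002,"turn":0},{"x":0,"y":0,"z":0.003,"turn":0},{"x":0,"y":0,"z":0.003,"turn":0},{"x":0,"y":0,"z":0.003,"turn":0}]'
```

```text
time_s: 10.88
tool_pos: [0.5006, 0.0414, 0.0975]
tool_rot: [-180.0, 0.0, 86.4]
force: [-2.6, 0.3, 5.1]
grip_width: 0.0156
grasp_force: 45.0
```

```bash
python3 -m crank '[{"x":0,"y":0,"z":0,"turn":0},{"x":0,"y":0,"z":0,"turn":0},{"x":0,"y":0,"z":0,"turn":0},{"x":0,"y":0,"z":0,"turn":0},{"x":0,"y":0,"z":0,"turn":0},{"x":0,"y":0,"z":0,"turn":0},{"x":0,"y":0,"z":0,"turn":0},{"x":0,"y":0,"z":0,"turn":0}]' 0.087; python3 -m crank '[{"x":0,"y":0,"z":-0.02,"turn":0},{"x":0,"y":0,"z":-0.05,"turn":0},{"x":0,"y":0,"z":-0.09,"turn":0},{"x":0,"y":0,"z":-0.13,"turn":0},{"x":0,"y":0,"z":-0.15,"turn":0},{"x":0,"y":0,"z":-0.15,"turn":0},{"x":0,"y":0,"z":-0.15,"turn":0},{"x":0,"y":0,"z":-0.15,"turn":0}]'; python3 - <<'E'
from h import *
a=imaging.read_camera("scene");b=imaging.read_camera("side");w=imaging.read_camera("wrist")
f=lambda i,x,y:cv2.resize(i[y:y+90,x:x+120],(400,300),interpolation=cv2.INTER_CUBIC)
cv2.imwrite("pics/c4.png",np.vstack([np.hstack([f(a,205,170),f(b,225,150)]),np.hstack([cv2.resize(w,(400,300)),f(w,220,130)])])[:,:,::-1])
E
```

```text
time_s: 11.88
tool_pos: [0.5006, 0.0414, 0.0965]
tool_rot: [180.0, 0.0, 86.4]
force: [-0.3, 0.3, -0.5]
grip_width: 0.0843
grasp_force: 0.0
time_s: 12.88
tool_pos: [0.4998, 0.0413, 0.2451]
tool_rot: [-179.9, -0.0, 86.4]
force: [0.3, 0.2, 0.6]
grip_width: 0.0867
grasp_force: 0.0
```

View pics/c4.png

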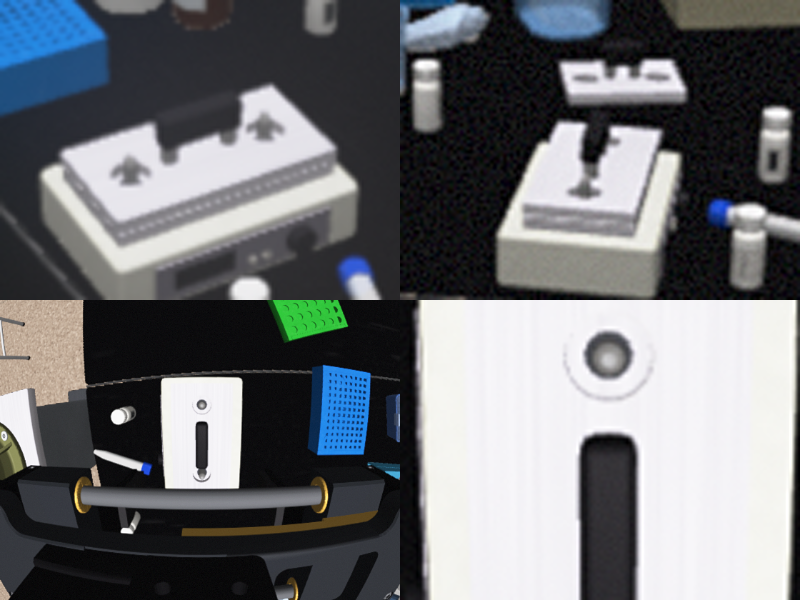

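The cover lies flat on the block. In the scene crop both pins stand up through the holes, at about (130,168) and (265,125). In the wrist crop the pin is centred in its hole at about (609,355). The gripper is clear and the short cover has not moved.

```bash
python3 -c "
from cell import env
print(env.sign_off())"
```

```text
the job is handed in; nothing more can be done
None
```

The longer cover is seated flat on the heater with a pin up through each hole, the gripper has let go and is clear, the short cover was left where it was, and I handed the job in at about 13 s; the sign-off returned no verdict.

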